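# Make ready the proofing bench: lock up the block and mount the ink roller

## Task

Make the proofing bench ready: swing every loose wooden rail into place around the printing block, each with its forked heel fully home on a free pivot post and its side flush along the block, tip under the steel keeper tab, just like the rail already fixed on one side. Then mount the ink roller: slide the tailstock of the green stand right back, lay the roller on the stand's two V rests, and slide the tailstock fully home so the roller's axle is held in both sockets. Rails and roller may be done in either order; leave the jar, the tin, the brush and the eraser where they are.

Things in the scene. Friction and masses are not known exactly. Their poses are not given: they have to be found in the camera images.
- rail_a: Loose hardwood rail, 140 x 30 x 18 high, 0.1 kg, all alike. Origin: middle of its underside; x runs from the forked heel to the plain tip, z up. Heel (x -70 to -51.5): open slot 16 wide between prongs 4.5 thick, 25 over both. At the start it lies on top of the block. May be absent.
- rail_b: Loose hardwood rail, 140 x 30 x 18 high, 0.1 kg, all alike. Origin: middle of its underside; x runs from the forked heel to the plain tip, z up. Heel (x -70 to -51.5): open slot 16 wide between prongs 4.5 thick, 25 over both. At the start it lies on the table to the left. May be absent.
- rail_c: Loose hardwood rail, 140 x 30 x 18 high, 0.1 kg, all alike. Origin: middle of its underside; x runs from the forked heel to the plain tip, z up. Heel (x -70 to -51.5): open slot 16 wide between prongs 4.5 thick, 25 over both. At the start it lies on the table to the left. May be absent.
- rail_a_notch (a point): all in mm: point of rail_a in its slot, x = -58 at underside height, 6.5 mm from the slot bottom: meets post1, post2 or post3 when the rail is home
- rail_b_notch (a point): all in mm: point of rail_b in its slot, x = -58 at underside height, 6.5 mm from the slot bottom: meets post1, post2 or post3 when the rail is home
- rail_c_notch (a point): all in mm: point of rail_c in its slot, x = -58 at underside height, 6.5 mm from the slot bottom: meets post1, post2 or post3 when the rail is home
- jig: Fixed grey plate 250 x 250 x 10 with a dark block 130 x 130 in its middle, block top 36 above the table. Origin: middle of underside, x, y along the block's sides. A lane for one rail on each side, centre line 80 from the origin (rail then touches the block). The rail on the +x side is fixed; the other lanes are free, any rail fits any. A lane has a pivot post, a keeper tab and an end pin.
- post1 (a point): Foot of the pivot post of the jig's -x lane, on the plate's top (10 above the table). Posts are steel, 12 mm in diameter, 30 tall; a rail's slot has 2 mm play each side. A rail cannot be lowered or slid straight into its lane: put its fork on the post with the rail pointing 20 to 30 degrees outward from the block, let go, then push it inward near its tip until it meets the block.
- post2 (a point): the same for the jig's +y lane
- post3 (a point): the same for the jig's -y lane
- home1 (a point): Where a rail's origin lies when home in the lane of post1: 58 mm from the post, plate height; the direction from the post to here is that of the lane. Steel keeper tab: sticks out 8 from the block 80 to 112 along from the post, underside 22 above the plate (4 over a rail). End pin: 7 in diameter, 18 tall, 5 beyond the tip, 11.5 outside the centre line.
- home2 (a point): the same for the lane of post2
- home3 (a point): the same for the lane of post3
- roller: Loose ink roller, about 0.35 kg: black rubber cylinder 44 in diameter, 100 long; brass hexagonal plates at both ends (48 across flats, 55 across corners, 6 thick) stop it rolling; steel axle stubs 12 in diameter, 22 long. 156 mm overall, both ends alike. Origin: its middle, on the axis; x along the axis. Lies on the table, axis 24 up.
- stand: Fixed green stand, base 310 x 64 x 10. Origin: underside, below the mounted roller's middle; x along the roller axis to the tailstock. Headstock: top 68 high, square socket 17 x 17, 10 deep, mouth at x -70, axis 50 high. V rests 8 thick at x -14 and +38 carry the rubber, axis at socket height. Lay the roller at about x +18: the closing tailstock pushes it on into the headstock.
- centre (a point): middle of the mounted roller, on the axis, 50 mm above the table (stand x = 0)
- tailstock (a joint): Aluminium tailstock sliding along the stand, m: 0 right back, 0.05 fully home (moved towards the headstock, stand -x). Its socket, like the other, has its mouth at stand x +120 when back, +70 when home. About 3 N of friction, stays where left. Starts 0.03 to 0.048: too near for the roller to be laid in.
- grip (a point): on the tailstock's upright black grip plate, 14 thick along the slide, 34 wide, from 66 to 94 above the table (block top 68); this point is 8 below its top and moves with the tailstock
- jar: Bystander: closed ink jar, 60 mm in diameter, 72 tall; origin under it
- tin: Bystander: tin, 68 mm in diameter, 85 tall; origin under it
- brush: Bystander: brush lying beyond the board
- eraser: Bystander: white eraser block 60 x 30 x 18 mm near the robot, right
Things that resemble listed ones, but are neither listed nor needed, are in the scene too. Of the things shaped like the roller, the black one is meant. Leave any purple look-alike of the rail_c alone.

How it is judged:
By the outcome, as a careful person would: the job done as asked, in the order asked, and still so for the second after the job is handed in, with the robot touching nothing.
Of rail_a, rail_b, rail_c only 2 to 3 are there at a start; the rules pass over those that are not, and their reading is None.
At some moment in a run one of rail_a, rail_b, rail_c, roller may be knocked a few centimetres aside while the robot is not near it.
Once in a run the grip may slacken for a moment while it holds something.
It also fails if it takes over 210 s, if anything falls off the work surface, if the arm or the gripper's body presses on something with over 40 N, if the wrist force passes 120 N, or if a joint passes its speed limit or range.

## Robot

A 7-joint arm with a two-finger parallel gripper is mounted at the origin on the work surface. World frame = base frame: x ahead of the robot, y to its left, z up, the work surface at z = 0. Lengths are in m, angles in rad, forces in N, time in s.
With the tool pointing down it reaches from about 0.35 to 0.9 m from the base axis. Payload 8.1 kg.
Tool frame: the origin (TCP) lies at the very end of the fingers, on their centre line; the grasp point (between the pads) lies 19 mm behind it; z points along the fingers, y is the line along which they close (so a half turn about z gives the same grasp; the last joint's range is limited). The gripper opens to 85 mm and grips with 20 to 120 N. Pads are 22 mm wide; open, the fingers measure 114 mm over their backs; the gripper's body (76 mm by 85 mm) begins 54 mm behind the grasp point. The pads swing forward as they close: fully open they stand 13 mm farther back than shut.
Start: joints at [-0.103, 0.434, 0.025, 1.573, -0.012, 1.134, -0.075], TCP at [0.625, -0, 0.192] pointing down, gripper open.
Joint ranges: [-2.62, 2.62], [-0.44, 2.09], [-1.27, 1.32], [0.08, 2.57], [-1.32, 4.46], [0.12, 2], [-2.74, 2.74]. Speed limits (rad/s): [2.22, 2.22, 3.01, 3.01, 3.14, 3.14, 3.14].

## Interface

Orientations are given as a unit quaternion [x, y, z, w].
In Python, from station import robot gives the robot as it stands. Calls block until the motion is done:
- robot.reach(position, orientation): joint-space move of the TCP to a pose.
- robot.servo_line(position, rate=0.15, ori=None, threshold=None): straight line of the TCP; ori=None keeps the orientation; rate is the mean speed in m/s. With threshold (N) it stops when the force on the tool has changed by that much, and returns True; else False.
- robot.goto_joints(angles): joint-space move.
- robot.release() and robot.gripper_close(): open the fingers fully, or close them until they stop; the grip force is fixed at half the most.
- robot.wait(seconds).
- robot.solve_ik(position, orientation): joint angles nearest the present ones, or None.
- robot.read_state(): the state.
- robot.capture(name): name is "scene" or "side" or "wrist"; returns a dict with "color" (480x640x3 uint8, red, green, blue), "intrinsics" (3x3 intrinsics, pixels), "k1" (the pictures are not rectified: a ray, as slopes to the right and down, at radius r is drawn at 1 + k1 r^2 times it, then the intrinsics apply), "eye" and "orientation" of the camera in the world; the wrist camera has in their place "hand_eye" (4x4, takes a point from camera to tool coordinates, whose origin is the TCP and whose axes are the flange's). Camera axes: x right, y down, z forward; pixel columns grow to the right and rows downward; lengths in m; the calibration is good to about 2 mm. A picture is of the moment at which its call begins: read the wrist's pose just before it. There is no depth.
A pose or a line that the arm cannot do raises robot.IKError and nothing moves.
- robot.sign_off(): hands the job in; it is judged then, once.
Trained networks look in a picture, given as the dict that the camera call returned (one of the last four; its "shot" number tells which), for a name from the list of things; names that differ only in an ending like _2 or _b are one class to them, and where a whole thing is asked for, a point or a joint stands for the part that bears it (a point fixed in the world has none). Each returns a list of dicts, best first, with "score" (0 to 1); they miss things now and then, are a little off and sometimes report something else, mostly with a low value. They report only what shows in the picture. A call takes as long as a camera call. They do not tell look-alikes from the thing itself.
- robot.recognise(query, picture): "xyz" ([x, y, z] in m, in world coordinates, good to about 4 mm: the middle of the surface that is visible of it).
- robot.outline_of(query, picture): "region" (480x640 bool, what is visible of it).
- robot.spot_point(query, picture): "xyz" ([x, y, z] in m, in world coordinates, good to about 4 mm: a listed point, or the origin of a listed thing).
The state is a dict: "t": time; "joints": joint angles; "dq": joint speeds; "joint_efforts": joint torques, N m; "tool_pos": TCP position; "eef_rot": TCP orientation; "ft_force": force on the tool from outside, world axes, zero at the start; "moment": the same for the moment, N m; "finger_gap": finger opening in m; "grasp_force": force on a finger pad.
Only numpy, scipy, OpenCV 4.12 (cv2) and the standard library are available. Lean on these libraries where they do the work, as an engineer would, in place of code of your own. Each camera call takes 0.05 s, during which the arm holds its last target. There are 200 camera calls.

## Working session

There is one attempt and no reset: what is moved stays moved. The work goes in short steps, each a Python script; the robot and the scene stay as the last script left them, time stands still between calls to the robot, and variables do not carry over. Pictures are saved under pics/ and viewed, at most 14 in all, crops included, and the job is handed in when it is done.

```bash
ls; mkdir -p pics; cat > h.py <<'E'
from station import robot
import numpy as np, cv2
from scipy.spatial.transform import Rotation as R
def save(p,n,box=None,s=1):
    im=p["color"][:,:,::-1]
    if box: im=im[box[1]:box[3],box[0]:box[2]]
    cv2.imwrite(f"pics/{n}.png",cv2.resize(im,None,fx=s,fy=s,interpolation=cv2.INTER_CUBIC))
def campose(p,st=None):
    if "eye" in p:
        o=np.array(p["orientation"]); return np.array(p["eye"]),(R.from_quat(o).as_matrix() if o.shape==(4,) else o)
    T=np.array(p["hand_eye"]); Rt=R.from_quat(st["eef_rot"]).as_matrix()
    return Rt@T[:3,3]+st["tool_pos"],Rt@T[:3,:3]
def ray2z(p,uv,z,st=None):
    e,M=campose(p,st);K=p["intrinsics"];k=p["k1"]
    uv=np.atleast_2d(np.array(uv,float));d=np.c_[(uv[:,0]-K[0][2])/K[0][0],(uv[:,1]-K[1][2])/K[1][1]]
    s=d.copy()
    for _ in range(20): s=d/(1+k*(s**2).sum(1,keepdims=True))
    w=np.c_[s,np.ones(len(s))]@M.T
    return e+w*((z-e[2])/w[:,2])[:,None]
def proj(p,X,st=None):
    e,M=campose(p,st);K=p["intrinsics"];c=(np.atleast_2d(X)-e)@M
    s=c[:,:2]/c[:,2:];s=s*(1+p["k1"]*(s**2).sum(1,keepdims=True))
    return np.c_[s[:,0]*K[0][0]+K[0][2],s[:,1]*K[1][1]+K[1][2]]
def down(yaw): # tool down; closing axis (tool y) at angle yaw in world xy
    y=np.array([np.cos(yaw),np.sin(yaw),0]);z=np.array([0,0,-1.]);x=np.cross(y,z)
    return R.from_matrix(np.c_[x,y,z]).as_quat()
E
python3 - <<'E'
from h import *
for c in ("scene","side"):
    p=robot.capture(c);save(p,c+"0");print(c,campose(p)[0].round(3))
    for q in ["rail_a","roller","stand","jig","tailstock","jar","tin","eraser"]:
        r=robot.recognise(q,p);print(q,[(round(d["score"],2),np.round(d["xyz"],3).tolist(),proj(p,d["xyz"])[0].astype(int).tolist()) for d in r[:5]])
    for q in ["rail_a","rail_a_notch","post1","post2","post3","home1","home2","home3","jig","centre","grip","roller","stand"]:
        r=robot.spot_point(q,p);print("  pt",q,[(round(d["score"],2),np.round(d["xyz"],3).tolist()) for d in r[:5]])
print(robot.read_state())
E
```

```text
pics
scene [1.171 0.875 1.575]
rail_a [(0.76, [0.49, 0.399, 0.012], [385, 314]), (0.68, [0.454, 0.29, 0.018], [367, 281]), (0.64, [0.593, 0.011, 0.008], [269, 250]), (0.63, [0.22, 0.391, 0.018], [447, 257]), (0.55, [0.581, -0.019, 0.05], [265, 234])]
roller [(0.75, [0.543, 0.645, 0.038], [440, 385]), (0.58, [0.624, 0.296, 0.042], [325, 313]), (0.41, [0.588, 0.011, 0.01], [271, 249]), (0.21, [0.627, 0.488, 0.083], [375, 356])]
stand [(0.74, [0.621, -0.282, 0.006], [204, 199]), (0.41, [0.493, 0.401, 0.016], [385, 314])]
jig [(0.85, [0.589, 0.019, 0.014], [272, 250]), (0.16, [0.507, -0.302, 0.062], [226, 166])]
tailstock [(0.61, [0.804, 0.072, 0.016], [225, 303]), (0.49, [0.509, -0.308, 0.059], [225, 166])]
jar [(0.64, [0.413, -0.167, 0.061], [276, 175])]
tin [(0.62, [0.628, 0.486, 0.084], [374, 356])]
eraser [(0.66, [0.627, 0.489, 0.085], [375, 356]), (0.19, [0.592, 0.012, 0.01], [270, 250])]
  pt rail_a [(0.94, [0.481, 0.399, -0.001]), (0.93, [0.581, -0.018, 0.039]), (0.65, [0.452, 0.288, 0.002]), (0.65, [0.218, 0.388, -0.001])]
  pt rail_a_notch [(0.6, [0.622, 0.021, 0.034])]
  pt po
[... 3175 characters left out ...]
15,  0.02500913,  1.57321172, -0.01158058,
        1.13402321, -0.07509571]), 'dq': array([ 7.46898740e-04,  1.46329265e-03, -2.91753417e-04,  3.81569827e-04,
        7.70787360e-05,  6.87441856e-04,  3.30072541e-05]), 'joint_efforts': array([-2.15856899e-04, -6.70277309e+01,  1.02329012e+00, -3.16563678e+01,
        1.53887918e-02,  2.28994162e-03,  4.71030182e-05]), 'tool_pos': array([ 6.24998556e-01, -2.23992278e-05,  1.92313339e-01]), 'eef_rot': array([ 7.07124825e-01,  7.07088737e-01, -1.29408284e-05,  1.10954791e-05]), 'ft_force': array([-0.66352907,  0.21690062, -0.63512519]), 'moment': array([0.0144153 , 0.02409484, 0.06261583]), 'grasp_force': 0.0, 'finger_gap': 0.08535598296009127}
```

```bash
python3 - <<'E'
from h import *
p=robot.capture("scene");save(p,"scene1",(150,120,500,420),2.2)
E
```

```text
(no output)
```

View pics/scene1.png

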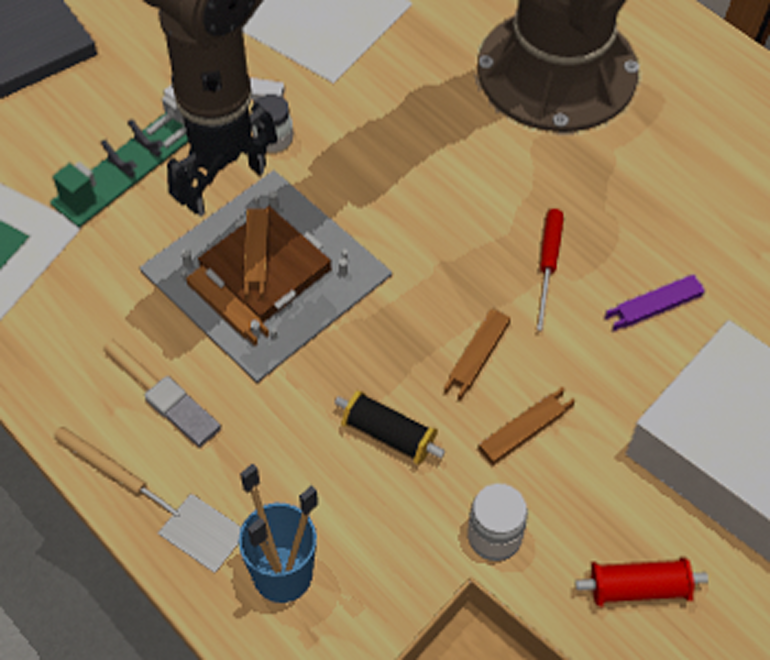

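View pics/side0.png

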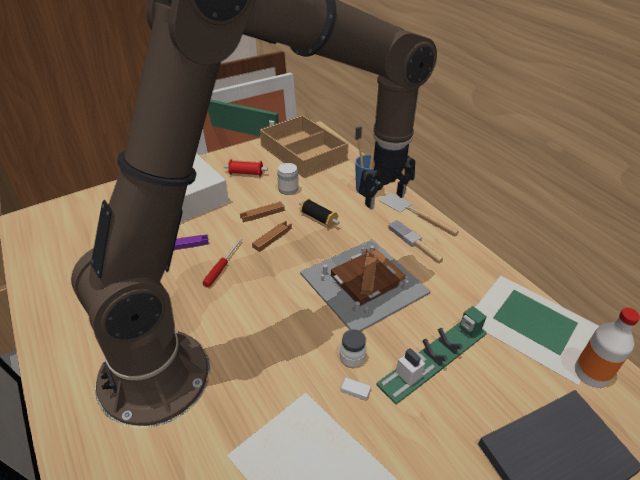

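Rails: brown at crop px (255,250) on the block, (478,352) and (525,427) on the table. These are the loose wooden rails. The one at (655,303) is purple, a look-alike to leave. The black roller at (390,428) is meant, not the red one at (640,580). The fixed rail is on the far (+x) side.

Next come close looks with the wrist camera.

```bash
cat >> h.py <<'E'
def look(xy,z,yaw,name,qs,view=False):
    robot.reach([xy[0],xy[1],z],down(yaw));robot.wait(0.3)
    st=robot.read_state();p=robot.capture("wrist")
    if name: cv2.imwrite(f"pics/{name}.png",p["color"][:,:,::-1])
    out={}
    for kind,q in qs:
        r=(robot.spot_point if kind=="p" else robot.recognise)(q,p)
        out[q]=[(round(d["score"],2),np.round(d["xyz"],4).tolist(),proj(p,d["xyz"],st)[0].astype(int).tolist()) for d in r if d["score"]>.25]
    return p,st,out
E
python3 - <<'E'
from h import *
p=robot.capture("wrist");print(p["hand_eye"],p["intrinsics"])
for xy,n,q in [((0.53,-0.01),"wj",["post1","home1","jig","rail_a","rail_a_notch"]),((0.50,0.33),"wr",["rail_a","rail_a_notch","roller"])]:
    p,st,o=look(xy,0.36,0,n,[("p",x) for x in q])
    print(n,st["t"],st["tool_pos"])
    for k in o: print(k,o[k])
E
```

```text
[[-2.97079527e-04 -9.62697297e-01 -2.70580537e-01  6.97489934e-02]
 [ 9.99999885e-01 -1.84097602e-04 -4.42933665e-04  2.39422893e-04]
 [ 3.76597814e-04 -2.70580638e-01  9.62697240e-01 -1.81491969e-01]
 [ 0.00000000e+00  0.00000000e+00  0.00000000e+00  1.00000000e+00]] [[421.09232304   0.         331.35042068]
 [  0.         421.09232304 243.87777819]
 [  0.           0.           1.        ]]
wj 3.3917 [ 0.53004547 -0.00995992  0.35864424]
post1 [(0.93, [0.499, 0.0686, 0.0086], [306, 117]), (0.84, [0.4969, -0.087, 0.0085], [306, 241]), (0.59, [0.6544, -0.0877, 0.0152], [428, 243])]
home1 [(0.82, [0.5928, -0.0894, 0.0099], [379, 243]), (0.75, [0.5549, 0.0644, 0.0121], [352, 121]), (0.65, [0.4916, -0.026, 0.0072], [301, 195])]
jig [(0.87, [0.5769, -0.0136, 0.0006], [368, 184]), (0.37, [0.5555, 0.064, 0.0122], [353, 121]), (0.32, [0.4944, -0.0242, 0.0094], [303, 194])]
rail_a [(0.68, [0.5796, -0.0209, 0.0394], [373, 195])]
rail_a_notch [(0.58, [0.6237, 0.0201, 0.0341], [411, 160])]
wr 5.2833 [0.50044502 0.32922325 0.36017535]
rail_a [(0.85, [0.5805, -0.0198, 0.0388], [388, 432]), (0.77, [0.4813, 0.4017, -0.0039], [315, 123]), (0.67, [0.2164, 0.3882, -0.0029], [103, 134]), (0.59, [0.4519, 0.2809, -0.001], [294, 218]), (0.5, [0.5765, -0.0129, 0.0029], [382, 411])]
rail_a_notch [(0.8, [0.6241, 0.0225, 0.0331], [419, 403])]
roller [(0.96, [0.6152, 0.2901, 0.0231], [422, 215])]
```

```bash
python3 - <<'E'
import cv2
a=cv2.imread("pics/wj.png")[90:290,270:470]; b=cv2.imread("pics/wr.png")[90:290,250:450]
cv2.imwrite("pics/c1.png",cv2.resize(cv2.hconcat([a,b]),(800,400),interpolation=cv2.INTER_CUBIC))
E
```

```text
(no output)
```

View pics/c1.png

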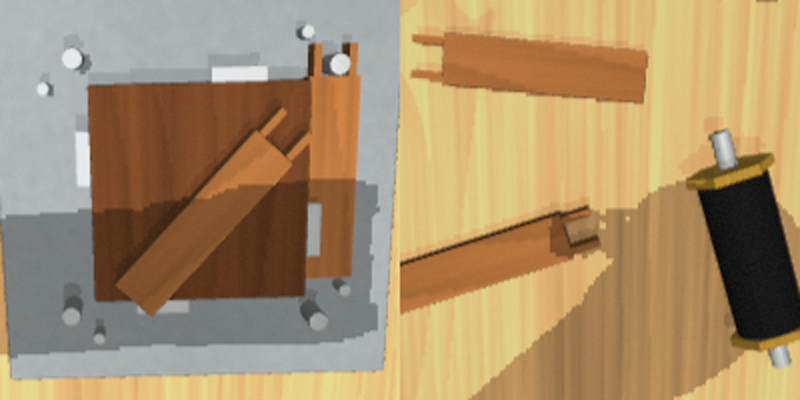

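Crop left: post tops at (72,57), (72,312), (317,320); rail_a lies diagonally with its fork at upper right. Right: the two table rails, at upper left with fork to the left and at lower left with fork to the right, plus the black roller. I'll measure all of these by code.

```bash
python3 - <<'E'
from h import *
class P(dict):pass
s=robot.read_state()
c=robot.capture("wrist")  # intrinsics only
def st(pos): return dict(tool_pos=np.array(pos),eef_rot=down(0))
sj=st([0.53004547,-0.00995992,0.35864424]); sr=st([0.50044502,0.32922325,0.36017535])
J=lambda x,y:(x/2+270-.25,y/2+90-.25); W=lambda x,y:((x-400)/2+250-.25,y/2+90-.25)
pts=ray2z(c,[J(72,57),J(72,312),J(317,320)],.040,sj);print("posts p2,p1,p3",pts.round(4))
bl=ray2z(c,[J(89,87),J(96,301)],.036,sj);print("block -x corners",bl.round(4))
def rail(q,z):
    q=ray2z(c,q,z,sj if z>.03 else sr)   # heel-left.. order: heel1,tip1,tip2,heel2 (slot bottom edges at body)
    tip=(q[1]+q[2])/2;h=(q[0]+q[3])/2;d=tip-h;L=np.linalg.norm(d);d/=L
    o=tip-.07*d;print("rail o",o.round(4),"ang",np.degrees(np.arctan2(d[1],d[0])).round(1),"bodyL",L.round(4),"w",np.linalg.norm(q[1]-q[2]).round(4))
rail([J(247,130),J(116,287),J(153,315),J(293,163)],.054)
rail([W(443,32),W(647,52),W(642,102),W(443,83)],.018)
r=ray2z(c,[W(712,131),W(728,128),W(772,350),W(787,346)],.024,sr);print("roller end approx",r.round(4))
# fit jig yaw/pos to all net estimates
m=np.array([[-80,-78],[-78,80],[78,-80],[-80,-20],[-20,80],[20,-80],[0,0]])/1000
obs=np.array([[[.497,-.0887],[.501,.0667],[.651,-.0895],[.4933,-.0277],[.557,.0665],[.593,-.0903],[.575,-.0105]]])[0]
for M,O in ((m,obs),(m[[1,0,2]],pts[:,:2])):
    a,b=M-M.mean(0),O-O.mean(0);th=np.arctan2((a[:,0]*b[:,1]-a[:,1]*b[:,0]).sum(),(a*b).sum())
    Rm=np.array([[np.cos(th),-np.sin(th)],[np.sin(th),np.cos(th)]]);t=O.mean(0)-Rm@M.mean(0)
    print("jig",np.degrees(th),t.round(4),"res mm",((O-M@Rm.T-t)*1000).round(1).tolist())
E
```

```text
posts p2,p1,p3 [[ 0.501   0.0677  0.04  ]
 [ 0.4984 -0.0832  0.04  ]
 [ 0.65   -0.0884  0.04  ]]
block -x corners [[ 0.5103  0.0511  0.036 ]
 [ 0.5132 -0.0772  0.036 ]]
rail o [ 0.582  -0.0189  0.054 ] ang -130.1 bodyL 0.1191 w 0.0282
rail o [0.4795 0.4021 0.018 ] ang -5.3 bodyL 0.1208 w 0.029
roller end approx [[0.5901 0.3644 0.024 ]
 [0.5997 0.3662 0.024 ]
 [0.6356 0.2254 0.024 ]
 [0.6451 0.2281 0.024 ]]
jig -0.6691287910362587 [ 0.5755 -0.0111] res mm [[2.4, -0.6], [2.6, -3.2], [-1.6, 2.5], [-2.0, 2.4], [0.6, -2.7], [-1.6, 1.0], [-0.5, 0.6]]
jig -0.6627511485199102 [ 0.5768 -0.0089] res mm [[1.3, -4.3], [2.6, 2.8], [-3.8, 1.5]]
```

```bash
python3 - <<'E'
from h import *
import pickle
d=[]
pr=np.array([[.4984,-.0845,.04],[.501,.0675,.04],[.650,-.089,.04]])
tiles=[]
for i,yaw in enumerate((0,np.pi)):
    try: robot.reach([0.575,-0.01,0.22],down(yaw))
    except robot.IKError: robot.reach([0.575,-0.01,0.22],down(yaw-2*np.pi))
    robot.wait(.4);st=robot.read_state();p=robot.capture("wrist")
    d.append((dict(p),st));uv=proj(p,pr,st);row=[]
    for u,v in uv:
        u,v=int(u),int(v);print(yaw,u,v)
        row.append(cv2.resize(cv2.copyMakeBorder(p["color"],40,40,40,40,cv2.BORDER_CONSTANT)[v:v+80,u:u+80,::-1],(264,264),interpolation=cv2.INTER_CUBIC))
    tiles.append(cv2.hconcat(row))
cv2.imwrite("pics/posts.png",cv2.vconcat(tiles));pickle.dump(d,open("posts.pkl","wb"))
print(robot.read_state()["t"],robot.read_state()["joints"])
E
```

```text
0 247 288
0 241 116
0 412 293
3.141592653589793 247 288
3.141592653589793 241 115
3.141592653589793 412 293
8.0833 [-0.04602995  0.33421283 -0.03964834  1.65536652  0.01424083  1.15227445
 -0.08926068]
```

View pics/posts.png

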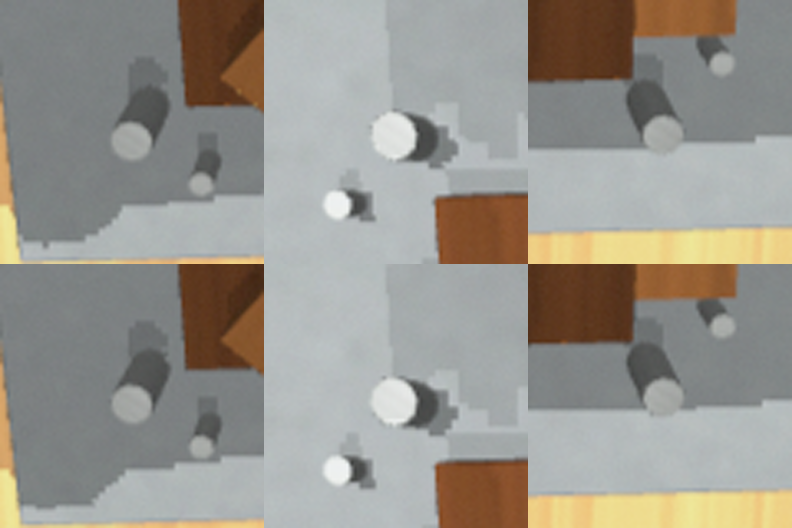

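Post tops sit 0–3 px from my predictions (tiles offset (-0.3,+2.7), (-0.3,+0.9), (+0.8,+0.6) px). I'll refine them, then take rail_a to post3, checking the fork against the post before sliding it on.

```bash
cat >> h.py <<'E'
def go(pos,yaw,line=False,rate=.15,thr=None):
    "exact tool yaw (no half-turn substitution); joint-space or line"
    q=down(yaw)
    if line: return robot.servo_line(list(pos),rate=rate,ori=q,threshold=thr)
    j=robot.solve_ik(list(pos),q)
    if j is None: raise robot.IKError(str(pos))
    robot.reach(list(pos),q)
    y=R.from_quat(robot.read_state()["eef_rot"]).as_matrix()[:2,1]
    if y@[np.cos(yaw),np.sin(yaw)]<.9: print("FLIPPED yaw!")
def flipok(pos,yaw):
    j=robot.solve_ik(list(pos),down(yaw)); return None if j is None else np.round(j,2)
E
python3 - <<'E'
from h import *
import pickle
p,st=pickle.load(open("posts.pkl","rb"))[0]
uv=np.array([[247-.3,288+2.7],[241-.3,116+.9],[412+.8,293+.6]])
P=ray2z(p,uv,.04,st)[:,:2];print("posts",P.round(4))
for a in (72,73,74,75):
    M=np.array([[-80,-a],[-a,80],[a,-80]])/1000;A,B=M-M.mean(0),P-P.mean(0)
    th=np.arctan2((A[:,0]*B[:,1]-A[:,1]*B[:,0]).sum(),(A*B).sum());Rm=np.array([[np.cos(th),-np.sin(th)],[np.sin(th),np.cos(th)]]);t=P.mean(0)-Rm@M.mean(0)
    print(a,np.degrees(th).round(2),t.round(4),((P-M@Rm.T-t)*1000).round(1).tolist())
# grasp rail_a
th=np.radians(-130.1);d=np.array([np.cos(th),np.sin(th)]);g=np.array([.582,-.0189])+.045*d
thp=np.radians(-150.7)
for k in (90,-90):
    print(k,flipok([*g,.12],th+np.radians(k)),flipok([*(P[2]+.125*np.array([np.cos(thp),np.sin(thp)])),.1],thp+np.radians(k)))
E
```

```text
posts [[ 0.4973 -0.0863]
 [ 0.5007  0.0669]
 [ 0.6503 -0.0891]]
72 1.84 [ 0.5753 -0.0113] [[-0.4, -0.4], [-0.1, 0.5], [0.5, -0.1]]
73 1.45 [ 0.5755 -0.0112] [[-0.1, -0.1], [0.2, -0.1], [-0.1, 0.2]]
74 1.06 [ 0.5756 -0.011 ] [[0.3, 0.2], [0.5, -0.7], [-0.8, 0.5]]
75 0.67 [ 0.5758 -0.0109] [[0.6, 0.5], [0.8, -1.4], [-1.4, 0.9]]
90 [-0.07  0.39  0.09  1.84 -0.05  0.91 -0.65] [ 0.04  0.43  0.19  1.85 -0.1   0.87 -0.78]
-90 [ 0.37  0.45 -0.51  1.8   0.26  0.96  2.19] [ 0.47  0.46 -0.41  1.81  0.23  0.91  2.05]
```

```bash
cat >> h.py <<'E'
JY=1.45
POST={1:np.array([.4973,-.0863]),2:np.array([.5007,.0669]),3:np.array([.6503,-.0891])}
LANE={1:90+JY,2:0+JY,3:180+JY}
OUT={1:LANE[1]+90,2:LANE[2]+90,3:LANE[3]+90}
OUTSIGN={1:1,2:1,3:1}
U=lambda a:np.array([np.cos(np.radians(a)),np.sin(np.radians(a))])
def pick_rail(o,ang,zu,s=.045):
    g=np.array(o)+s*U(ang);y=np.radians(ang+90)
    go([*g,.14],y);go([*g,zu+.003],y,True);robot.gripper_close()
    st=robot.read_state();print("grip",st["finger_gap"],st["grasp_force"],st["t"])
    go([*g,.14],y,True,.2);print("lifted gap",robot.read_state()["finger_gap"])
def stage_rail(n,s=.045,out=28,back=.024,z=.014):
    a=LANE[n]+out;u=U(a);y=np.radians(a+90);t=POST[n]+(.058+s+back)*u
    go([*t,.12],y);go([*t,z],y,True,.1);return a,u,t
E
python3 - <<'E'
from h import *
pick_rail([.582,-.0189],-130.1,.036)
stage_rail(3,z=.045)   # above post height first? rail underside z~.042
st=robot.read_state();p=robot.capture("wrist");cv2.imwrite("pics/st3.png",p["color"][:,:,::-1]);print(st["tool_pos"],st["finger_gap"],st["t"])
E
```

```text
grip -2.2375405433336668e-05 0.0 10.275
lifted gap 0.00044632556382033994
[ 0.54021341 -0.15154224  0.04550287] 4.74435544644116e-05 12.3167
```

View pics/st3.png

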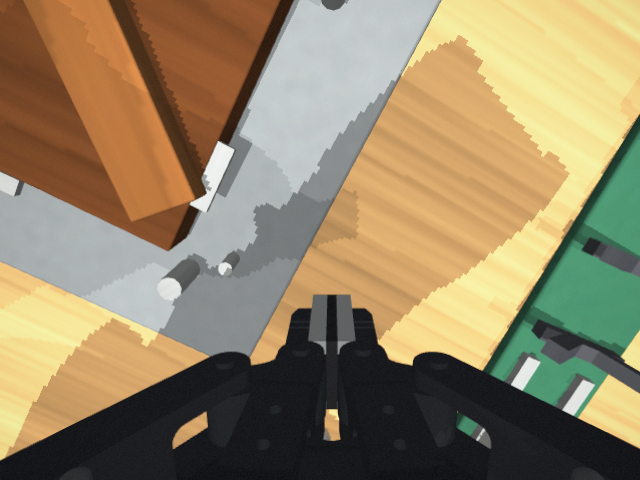

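The fingers closed on nothing: the gap is 0 and rail_a is still on the block, its tip at px (165,205). I'll look again from above.

```bash
python3 - <<'E'
from h import *
import pickle
go([.54,-.151,.2],np.radians(-60),True,.3);robot.release()
p,st,o=look((.555,-.03),.2,np.radians(-40),"ra",[("p","rail_a"),("p","rail_a_notch")]);print(o,st["t"])
pickle.dump((dict(p),st),open("ra.pkl","wb"))
E
```

```text
{'rail_a': [(0.67, [0.5775, -0.0217, 0.0377], [345, 186])], 'rail_a_notch': [(0.58, [0.6226, 0.0205, 0.0349], [355, 107])]} 14.675
```

View pics/ra.png

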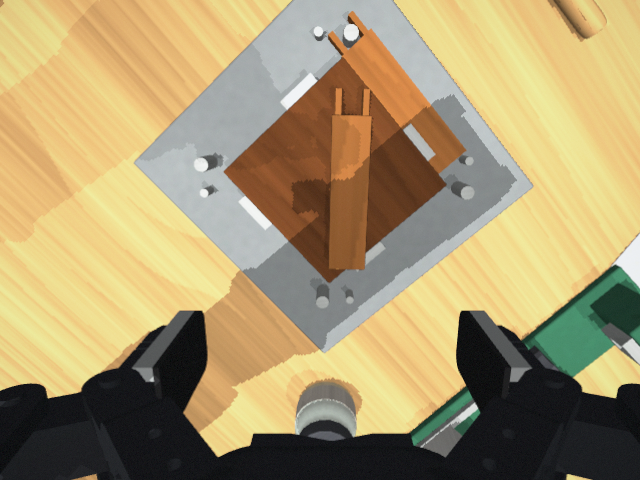

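```bash
python3 - <<'E'
from h import *
import pickle
p,st=pickle.load(open("ra.pkl","rb"))
q=ray2z(p,[(331,115),(330,268.5),(364,270),(371,116)],.054,st)
tip=(q[1]+q[2])/2;h=(q[0]+q[3])/2;d=tip-h;L=np.linalg.norm(d);d/=L;o=(tip+h)/2+d*(.1215/2-.07)
ang=np.degrees(np.arctan2(d[1],d[0]));print(o.round(4),ang,L,np.linalg.norm(q[0]-q[3]),np.linalg.norm(q[1]-q[2]))
y=np.radians(ang+90);g=o[:2]+.043*d[:2]
go([*g,.14],y);print(robot.read_state()["tool_pos"].round(4))
c=go([*g,.038],y,True,.1,8);s=robot.read_state();print(c,s["tool_pos"].round(4),g.round(4),s["ft_force"].round(2),s["finger_gap"])
pp=robot.capture("wrist");cv2.imwrite("pics/g1.png",pp["color"][200:,100:540,::-1])
robot.gripper_close();s=robot.read_state();print(s["finger_gap"],s["grasp_force"],s["tool_pos"].round(4))
E
```

```text
[ 0.5815 -0.0201  0.054 ] -130.958417816193 0.12087529622745397 0.02977138437488228 0.02798950977963997
[ 0.5526 -0.0527  0.1398]
False [ 0.5539 -0.0526  0.0386] [ 0.5533 -0.0526] [-0.62 -0.54  0.19] 0.08518473121695572
-0.00024983161877998927 0.0 [ 0.5533 -0.0526  0.038 ]
```

View pics/g1.png

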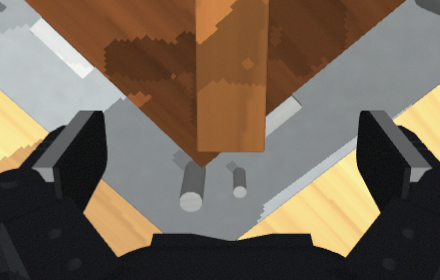

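The fingertips show at crop (105,110) and (357,110), farther back than the stated TCP would put them: 85 mm of opening spans 252 px, so the depth is about 0.14 m. That would explain the miss. I'll touch free table to find where the tips really are.

```bash
python3 - <<'E'
from h import *
s=robot.read_state();go([.5533,-.0526,.16],np.radians(-41),True,.25)
go([.40,.06,.08],0)
c=go([.40,.06,-.03],0,True,.04,4)
s=robot.read_state();print(c,s["tool_pos"].round(4),s["ft_force"].round(2),s["finger_gap"],s["t"])
go([.40,.06,.1],0,True,.2)
E
```

```text
False [ 0.4001  0.06   -0.0299] [ 0.1   0.48 -0.35] 0.00011383650371525295 21.5583
```

```bash
python3 - <<'E'
from h import *
go([.40,.06,-.025],0,True,.2)
c=go([.40,.06,-.07],0,True,.03,4)
s=robot.read_state();print(c,s["tool_pos"].round(4),s["ft_force"].round(2),s["t"])
go([.40,.06,.1],0,True,.2)
E
```

```text
True [ 0.4001  0.06   -0.0389] [-0.56 -0.03  6.6 ] 23.825
```

Contact came at TCP z = -0.0389, so the real fingertips end 38.5 mm short of the stated TCP. I'll correct for that in all z commands and retry rail_a.

```bash
cat >> h.py <<'E'
ZO=-.0388
_go=go
def go(pos,yaw,line=False,rate=.15,thr=None):  # pos = true closed fingertip
    return _go([pos[0],pos[1],pos[2]+ZO],yaw,line,rate,thr)
def tip(): 
    t=np.array(robot.read_state()["tool_pos"]);t[2]-=ZO;return t
E
python3 - <<'E'
from h import *
robot.release()
pick_rail([.5815,-.0201],-130.9,.036)
if robot.read_state()["finger_gap"]>.02:
    stage_rail(3,z=.046)
    st=robot.read_state();p=robot.capture("wrist");cv2.imwrite("pics/st3b.png",p["color"][:,:,::-1]);print(tip(),st["finger_gap"],st["t"])
E
```

```text
grip 0.028208547614277928 60.13943016529083 27.6167
lifted gap 0.02826331057482079
[ 0.54034108 -0.15160787  0.046679  ] 0.028658141197258676 29.65
```

View pics/st3b.png

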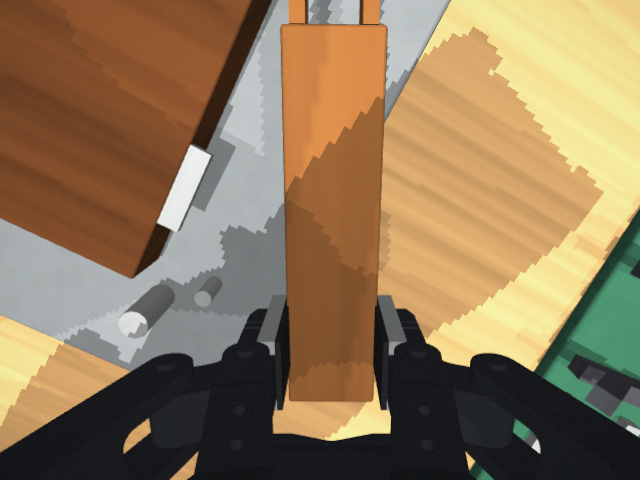

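rail_a is held with its tip edge at row 401 and its axis straight along the image. I'll work out the grip offset, lower it, slide it onto post3 and let go.

```bash
cat >> h.py <<'E'
def held_s(p,st,uv,dz=.015):
    "distance of grip centre from rail origin toward tip, from pixel of tip edge"
    X=ray2z(p,[uv],st["tool_pos"][2]-ZO+dz,st)[0]
    x=R.from_quat(st["eef_rot"]).as_matrix()[:,0]  # toward heel
    return .07-abs((X-st["tool_pos"])@x)
def insert(n,s,out=28,back=.024,z=.0145,thr=6,lat=0):
    a,u,t=stage_rail(n,s,out,back,z)
    print("low",tip().round(4),robot.read_state()["ft_force"].round(1))
    n2=np.array([-u[1],u[0]])
    y=np.radians(a+90);e=POST[n]+(.058+s-.006)*u
    c=go([*e,z],y,True,.04,thr);tt=tip()
    print("contact",c,"along err mm (0=home, <0 past)",((tt[:2]-POST[n])@u-(.058+s))*1000,robot.read_state()["ft_force"].round(1))
    return a,u
E
python3 - <<'E'
from h import *
st=robot.read_state();p=robot.capture("wrist")
s=held_s(p,st,(331,401));print("s",s)
insert(3,s)
st=robot.read_state();p=robot.capture("wrist");cv2.imwrite("pics/in3.png",p["color"][:,:,::-1]);print(st["finger_gap"],st["t"])
E
```

```text
s 0.04600185372154211
low [ 0.5393 -0.1521  0.0147] [ 0.5  0.4 -0.8]
contact True along err mm (0=home, <0 past) -1.3307576780666186 [ 0.1  1.  -1.1]
0.02830747089713919 31.9833
```

View pics/in3.png

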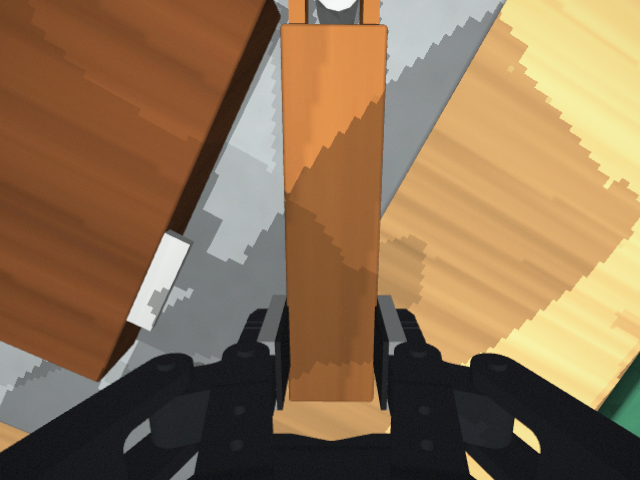

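The post's bright top is centred at the slot bottom (335,5), so the fork is home. Next: let go and swing the rail in.

```bash
cat >> h.py <<'E'
def line(pos,rate=.15,thr=None): return robot.servo_line([pos[0],pos[1],pos[2]+ZO],rate=rate,threshold=thr)
def swing(n,s=.1,start=.095,thr=8,end=.016,z=.015):
    l=U(LANE[n]);o=U(OUT[n]);P=lambda lat,zz:[*(POST[n]+s*l+lat*o),zz]
    robot.gripper_close()
    y=np.radians(LANE[n]); y=(y+np.pi/2)%np.pi-np.pi/2
    p=P(start,.12);robot.reach([p[0],p[1],p[2]+ZO],down(y))
    line(P(start,z));c=line(P(end,z),.05,thr);tt=tip()
    print("swing stop",c,"lat mm",((tt[:2]-POST[n])@o*1000).round(1),"s",((tt[:2]-POST[n])@l*1000).round(1),robot.read_state()["ft_force"].round(1))
    line(P(start-.03,z),.1);line(P(start-.03,.15),.25);robot.release();print("t",robot.read_state()["t"])
def drop():
    t=tip();line([t[0],t[1],t[2]-.0015],.03);robot.release();line([t[0],t[1],.12],.2)
E
python3 - <<'E'
from h import *
drop();swing(3)
p,st,o=look((.575,-.03),.2,0,"after3",[]);
cv2.imwrite("pics/after3.png",cv2.resize(p["color"][130:390,130:530,::-1],None,fx=2,fy=2))
E
```

```text
swing stop True lat mm 27.3 s 100.1 [ 0.5 -2.4  1.8]
t 39.3667
```

View pics/after3.png

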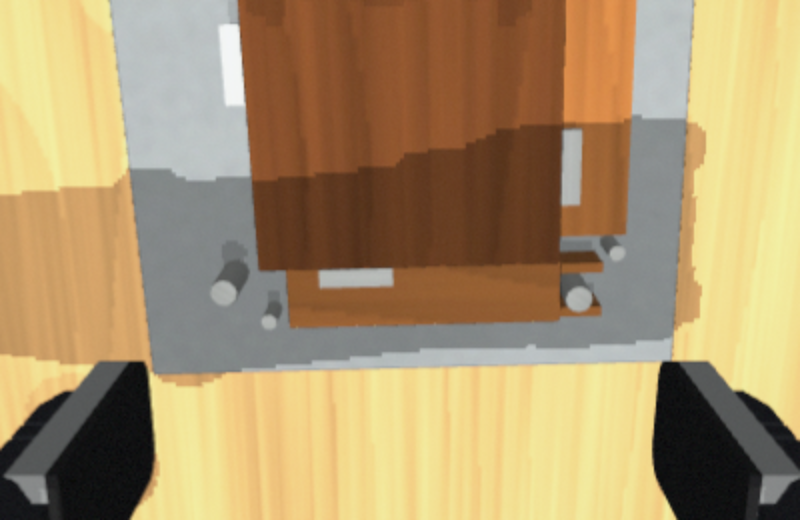

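rail_a is home: post in the slot at (578,298), keeper tab over it at (355,278), and flush along the block. Next, rail_b to post2.

```bash
cat >> h.py <<'E'
def find_rail(near,guess_ang,zt=.018,h=.2):
    p,st,_=look((near[0],near[1]-.03),h,0,None,[])
    best=None
    for d in robot.outline_of("rail_b",p):
        m=d["region"].astype(np.uint8);c=max(cv2.findContours(m,cv2.RETR_EXTERNAL,cv2.CHAIN_APPROX_NONE)[0],key=cv2.contourArea)
        X=ray2z(p,c[:,0,:],zt,st)[:,:2]
        (cx,cy),(w,hh),a=cv2.minAreaRect((X*1000).astype(np.float32))
        if w<hh:a+=90
        e=np.hypot(cx/1000-near[0],cy/1000-near[1])
        if best is None or e<best[0]: best=(e,cx/1000,cy/1000,a,max(w,hh),min(w,hh),d["score"])
    e,cx,cy,a,L,W,sc=best
    a+=180*round((guess_ang-a)/180);print("rail",round(cx,4),round(cy,4),"ang",round(a,1),"LxW",round(L),round(W),"off",round(e*1000),"sc",round(sc,2))
    return (cx,cy),a,p
E
python3 - <<'E'
from h import *
(c,a,p)=find_rail((.48,.402),-5)
cv2.imwrite("pics/rb.png",p["color"][:,:,::-1])
if abs(a+5.3)<8:
    pick_rail(c,a,0.)
    if robot.read_state()["finger_gap"]>.02:
        st=robot.read_state();p=robot.capture("wrist");hsv=cv2.cvtColor(p["color"],cv2.COLOR_RGB2HSV)
        cv2.imwrite("pics/rb2.png",p["color"][:,:,::-1])
E
```

```text
rail 0.4802 0.4028 ang -5.2 LxW 139 31 off 1 sc 0.65
grip 0.028469901850783828 60.859233140945435 45.1333
lifted gap 0.02827467751320101
```

View pics/rb2.png

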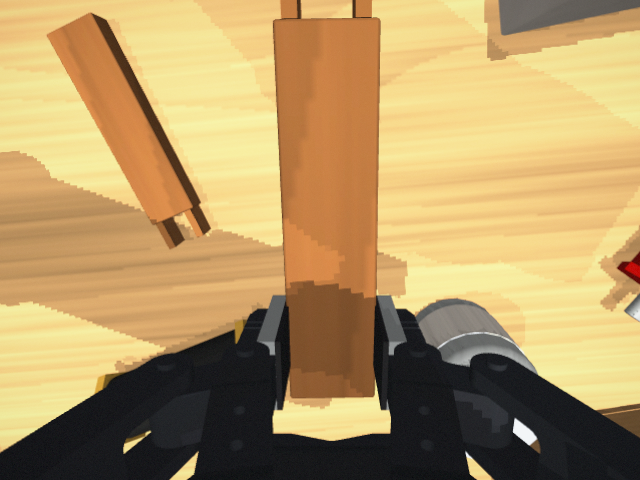

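rail_b is held. Its heel sits about 5 px (1.3 mm) left of the tool axis, so I'll shift the approach by that much, insert it and view before letting go.

```bash
python3 - <<'E'
from h import *
st=robot.read_state();p=robot.capture("wrist");s=held_s(p,st,(331,398));print("s",s)
a=LANE[2]+28;POST[2]=POST[2]+.0012*U(a+90)
insert(2,s)
st=robot.read_state();p=robot.capture("wrist");cv2.imwrite("pics/in2.png",p["color"][:240,160:480,::-1]);print(st["finger_gap"],st["t"])
E
```

```text
s 0.04641915230118707
low [0.6125 0.1314 0.0152] [ 0.1  0.3 -0. ]
contact True along err mm (0=home, <0 past) -2.6376427718430158 [ 1.9  2.5 -0.5]
0.028715945946222378 49.0167
```

View pics/in2.png

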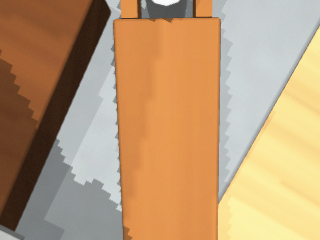

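```bash
python3 - <<'E'
from h import *
drop();swing(2)
c,a,p=find_rail((.452,.281),-163)
pick_rail(c,a,0.)
st=robot.read_state();p=robot.capture("wrist");cv2.imwrite("pics/rc2.png",p["color"][:,:,::-1]);print(st["t"])
E
```

```text
swing stop True lat mm 25.1 s 99.6 [0.3 3.1 2.1]
t 57.1083
rail 0.4615 0.2448 ang -161.8 LxW 139 33 off 37 sc 0.85
grip 0.028808655508516266 59.00685489177704 61.075
lifted gap 0.028599658898610332
61.9083
```

View pics/rc2.png

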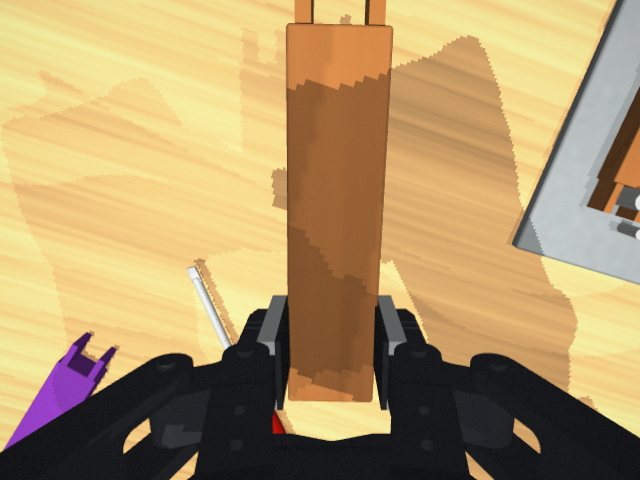

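rail_c had been knocked 37 mm, but it was found and is held. Its heel is about 8 px (2 mm) right of the axis, so I'll shift the approach for post1.

```bash
python3 - <<'E'
from h import *
st=robot.read_state();p=robot.capture("wrist");s=held_s(p,st,(331,402));print("s",s)
a=LANE[1]+28;POST[1]=POST[1]-.0018*U(a+90)
t=POST[1]+.128*U(a);j=flipok([*t,.12+ZO],np.radians(a+90));print(j)
from itertools import count
if j is not None:
    insert(1,s)
    st=robot.read_state();p=robot.capture("wrist");cv2.imwrite("pics/in1.png",p["color"][:240,160:480,::-1]);print(st["finger_gap"],st["t"])
E
```

```text
s 0.04532454850252822
[-0.48  0.28  0.37  2.17 -0.15  0.71 -2.64]
low [0.4367 0.0256 0.0149] [-0.3 -0.4 -0.6]
contact True along err mm (0=home, <0 past) -2.2644769679403542 [ 0.2  0.7 -2. ]
0.028690841142468955 64.7
```

View pics/in1.png

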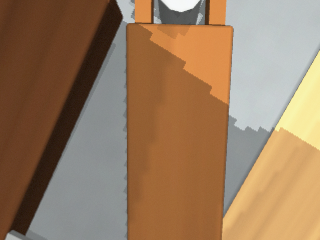

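rail_c's slot is on post1. My 14 pictures are used up, so I'll verify by numbers from here: swing it in, check all three rails by mask, and measure the stand.

```bash
cat > chk.py <<'E'
from h import *
def rails():
    p,st,_=look((.575,-.03),.22,0,"jigchk",[])
    for d in robot.outline_of("rail_b",p):
        c=max(cv2.findContours(d["region"].astype(np.uint8),cv2.RETR_EXTERNAL,cv2.CHAIN_APPROX_NONE)[0],key=cv2.contourArea)
        X=ray2z(p,c[:,0,:],.028,st)[:,:2];(cx,cy),(w,h),a=cv2.minAreaRect((X*1000).astype(np.float32))
        if w<h:a+=90
        print("mask",round(d["score"],2),round(cx),round(cy),"ang",round(a%180,1),"LxW",round(max(w,h)),round(min(w,h)))
    for n in POST: print("home",n,((POST[n]+.058*U(LANE[n]))*1000).round(0))
    for q in ("rail_b","rail_b_notch"): print(q,[(round(d["score"],2),np.round(d["xyz"],3).tolist()) for d in robot.spot_point(q,p)])
E
python3 - <<'E'
from chk import *
drop();swing(1);rails()
p,st,o=look((.58,-.27),.22,0,"stand",[("p","centre"),("p","grip"),("p","stand")]);print(o)
hsv=cv2.cvtColor(p["color"],cv2.COLOR_RGB2HSV);m=cv2.inRange(hsv,(50,60,20),(90,255,255))
m=cv2.morphologyEx(m,cv2.MORPH_CLOSE,np.ones((25,25)))
for c in sorted(cv2.findContours(m,cv2.RETR_EXTERNAL,cv2.CHAIN_APPROX_NONE)[0],key=cv2.contourArea)[-2:]:
    X=ray2z(p,c[:,0,:],.010,st)[:,:2]
    print("green",np.array(cv2.minAreaRect((X*1000).astype(np.float32))[0]).round(1),cv2.minAreaRect((X*1000).astype(np.float32))[1:])
print(st["t"])
E
```

```text
swing stop True lat mm 26.9 s 99.8 [-0.8 -0.   0.2]
t 72.0167
mask 0.81 495 -28 ang 92.4 LxW 140 30
mask 0.72 592 -91 ang 4.1 LxW 141 32
mask 0.58 558 69 ang 2.0 LxW 140 31
home 1 [496. -28.]
home 2 [559.  68.]
home 3 [592. -91.]
rail_b [(0.94, [0.493, -0.03, 0.01]), (0.9, [0.591, -0.092, 0.013]), (0.73, [0.559, 0.064, 0.008]), (0.16, [0.5, 0.066, 0.01])]
rail_b_notch [(0.64, [0.502, 0.067, 0.011])]
{'centre': [(0.72, [0.6007, -0.2903, 0.0489], [354, 235])], 'grip': [(0.85, [0.4856, -0.3064, 0.0873], [210, 267])], 'stand': [(0.77, [0.6043, -0.2931, -0.003], [355, 224])]}
green [ 578.4 -297.3] ((318.7211608886719, 73.1803207397461), 5.591461181640625)
green [ 772.8 -447.6] ((420.95135498046875, 194.83197021484375), 52.309879302978516)
75.175
```

All three rails match the home poses within 2 mm. Next, the tailstock goes right back and I locate the roller.

```bash
cat >> h.py <<'E'
SC=np.array([.602,-.2915]);SA=185.9
def sp(along,z,lat=0): return [*(SC+along*U(SA)+lat*U(SA+90)),z]
along=lambda:(tip()[:2]-SC)@U(SA)
E
python3 - <<'E'
from h import *
robot.gripper_close()
a=sp(.072,.14);robot.reach([a[0],a[1],a[2]+ZO],down(np.radians(SA-270)))
line(sp(.072,.075));print("start",along())
c=line(sp(.19,.075),.05,12);print("back stop",c,along(),robot.read_state()["ft_force"].round(1))
line(sp(along()-.01,.075));line(sp(along(),.16),.25);robot.release()
p,st,o=look((.575,-.27),.22,0,"s2",[("p","grip")]);print(o,(np.array(o["grip"][0][1][:2])-SC)@U(SA))
p,st,o=look((.615,.26),.22,0,"ro",[("p","roller")]);print(o)
for d in robot.outline_of("roller",p):
    c=max(cv2.findContours(d["region"].astype(np.uint8),cv2.RETR_EXTERNAL,cv2.CHAIN_APPROX_NONE)[0],key=cv2.contourArea)
    X=ray2z(p,c[:,0,:],.030,st)[:,:2];print(d["score"],cv2.minAreaRect((X*1000).astype(np.float32)))
print(flipok([.6175,.29,.1],np.radians(18)),flipok([.6175,.29,.1],np.radians(-162)),flipok(sp(.012,.1),np.radians(95.9)),flipok(sp(.012,.1),np.radians(-84.1)),st["t"])
E
```

```text
start 0.07161750734442461
back stop True 0.13161717176935098 [ 3.8 -0.3  2.1]
{'grip': [(0.91, [0.4534, -0.3081, 0.0829], [179, 266]), (0.67, [0.4115, -0.19, -0.0018], [152, 113])]} 0.14951919473428035
{'roller': [(0.81, [0.6179, 0.285, 0.0272], [334, 177])]}
0.96 ((618.302490234375, 290.3106384277344), (55.236412048339844, 155.28598022460938), 18.111412048339844)
[-0.36  0.62 -0.26  1.51  0.17  1.04 -0.34] [-1.13  0.87  1.14  1.58 -0.83  1.24 -2.66] [ 0.65  0.61 -0.42  1.56  0.28  1.03  1.82] [ 0.23  0.57  0.23  1.6  -0.15  0.98 -0.96] 84.3833
```

Tailstock is back: grip at stand +149.5 mm, moved 32 mm. The roller's mask is 155 x 55 mm at (0.618, 0.290), axis 108°. Pick it and lay it on the rests.

```bash
python3 - <<'E'
from h import *
y=np.radians(18.1);g=np.array([.6183,.2900])+.006*U(108.1)
go([*g,.14],y);go([*g,.004],y,True,.12);robot.gripper_close();s=robot.read_state();print("grip",s["finger_gap"],s["grasp_force"])
go([*g,.17],y,True,.2);print("lift",robot.read_state()["finger_gap"],robot.read_state()["ft_force"].round(1))
yp=np.radians(SA-270)
go(sp(.012,.17),yp);print(along(),robot.read_state()["finger_gap"])
go(sp(.012,.045),yp,True,.1)
c=go(sp(.012,.028),yp,True,.03,4);print("touch",c,tip().round(4),robot.read_state()["finger_gap"],robot.read_state()["ft_force"].round(1),robot.read_state()["t"])
E
```

```text
grip 0.04255818903553289 60.57212591171265
lift 0.04243338470507259 [-0.2 -0.6 -3.8]
0.010829367390429783 0.042411890353805194
touch True [ 0.5901 -0.2932  0.0306] 0.04240923323957591 [ 1.4 -1.5  1. ] 91.8417
```

```bash
cat >> h.py <<'E'
def close_tail(thr=14):
    robot.gripper_close()
    a=sp(.185,.15);robot.reach([a[0],a[1],a[2]+ZO],down(np.radians(SA-270)))
    line(sp(.185,.075));c=line(sp(.095,.075),.04,thr)
    print("home stop",c,"tip along",along().round(4),"-> grip",(along()-.018).round(4),robot.read_state()["ft_force"].round(1))
    line(sp(.16,.075));line(sp(.16,.17),.25);robot.release();print("t",robot.read_state()["t"])
def roller_chk():
    p,st,o=look((.58,-.26),.22,0,None,[("p","roller"),("p","grip"),("p","centre")])
    print({k:[(x[0],((np.array(x[1][:2])-SC)@U(SA)).round(4),((np.array(x[1][:2])-SC)@U(SA+90)).round(4),x[1][2]) for x in v] for k,v in o.items()})
    for d in robot.outline_of("roller",p):
        c=max(cv2.findContours(d["region"].astype(np.uint8),cv2.RETR_EXTERNAL,cv2.CHAIN_APPROX_NONE)[0],key=cv2.contourArea)
        X=ray2z(p,c[:,0,:],.056,st)[:,:2];r=cv2.minAreaRect((X*1000).astype(np.float32));v=np.array(r[0])/1000-SC
        print(round(d["score"],2),"along",(v@U(SA)).round(4),"lat",(v@U(SA+90)).round(4),np.round(r[1]),round(r[2],1))
E
python3 - <<'E'
from h import *
robot.release();t=tip();line([t[0],t[1],.17],.15)
roller_chk();print(robot.read_state()["t"])
E
```

```text
{'roller': [(0.93, np.float64(0.0217), np.float64(0.0029), 0.0479)], 'grip': [(0.65, np.float64(0.1517), np.float64(-0.0005), 0.0857)], 'centre': []}
0.92 along 0.0197 lat -0.0035 [157.  54.] 5.5
0.39 along 0.0067 lat -0.1715 [220.  44.] 1.3
0.33 along 0.0282 lat -0.0085 [294.  72.] 6.5
95.125
```

Roller lies on the rests at about +19 mm and aligned with the stand. Close the tailstock.

```bash
python3 - <<'E'
from chk import *
close_tail();roller_chk();rails()
E
```

```text
home stop True tip along 0.1182 -> grip 0.1002 [-0.5  0.1  0.8]
t 100.8833
{'roller': [(0.61, np.float64(0.002), np.float64(0.0021), 0.0483)], 'grip': [(0.94, np.float64(0.1013), np.float64(0.0029), 0.0846)], 'centre': []}
0.56 along -0.0007 lat -0.0028 [141.  54.] 5.9
mask 0.79 558 69 ang 1.8 LxW 140 30
mask 0.71 593 -91 ang 4.0 LxW 140 31
mask 0.69 495 -28 ang 92.3 LxW 139 30
mask 0.32 575 -8 ang 91.7 LxW 239 238
home 1 [496. -28.]
home 2 [559.  68.]
home 3 [592. -91.]
rail_b [(0.86, [0.496, -0.032, 0.01]), (0.72, [0.557, 0.067, 0.009]), (0.71, [0.592, -0.092, 0.016])]
rail_b_notch [(0.92, [0.498, 0.067, 0.011]), (0.32, [0.494, -0.027, 0.008]), (0.22, [0.593, -0.094, 0.013])]
```

The tailstock stopped about 0.5 mm short of full travel, and rail_a's mask angle is 2° more than the others'. I'll press all four again, more firmly, to be sure.

```bash
python3 - <<'E'
from chk import *
def press(n,s=.102,thr=20,z=.015):
    l=U(LANE[n]);o=U(OUT[n]);P=lambda lat,zz:[*(POST[n]+s*l+lat*o),zz]
    y=np.radians(LANE[n]);y=(y+np.pi/2)%np.pi-np.pi/2;p=P(.05,.12);robot.reach([p[0],p[1],p[2]+ZO],down(y))
    line(P(.05,z));c=line(P(.012,z),.04,thr);print(n,c,((tip()[:2]-POST[n])@o*1000).round(1),robot.read_state()["ft_force"].round(1));line(P(.05,z),.1);line(P(.05,.13),.25)
robot.gripper_close()
for n in (2,1,3): press(n)
close_tail(25)
roller_chk();rails()
print(robot.read_state()["t"])
E
```

```text
2 True 25.4 [0.6 1.6 0.6]
1 True 27.3 [-1.1 -0.3 -0.2]
3 True 27.4 [ 0.2 -3.   2.1]
home stop True tip along 0.1185 -> grip 0.1005 [ 0.1  0.  -1.8]
t 120.8417
{'roller': [], 'grip': [(0.78, np.float64(0.0999), np.float64(-0.0017), 0.0851)], 'centre': []}
0.95 along -0.0006 lat -0.0025 [141.  53.] 6.0
mask 0.79 592 -91 ang 4.5 LxW 141 33
mask 0.77 558 69 ang 1.1 LxW 139 31
mask 0.69 495 -28 ang 92.6 LxW 139 30
home 1 [496. -28.]
home 2 [559.  68.]
home 3 [592. -91.]
rail_b [(0.79, [0.496, -0.033, 0.01]), (0.75, [0.594, -0.095, 0.014]), (0.56, [0.556, 0.067, 0.006]), (0.5, [0.498, -0.083, 0.011]), (0.22, [0.493, -0.025, 0.009])]
rail_b_notch [(0.84, [0.502, 0.066, 0.011]), (0.71, [0.592, -0.091, 0.008]), (0.56, [0.497, -0.083, 0.006])]
123.875
```

```bash
python3 - <<'E'
from h import *
p=robot.capture("wrist");st=dict(tool_pos=np.array([.575,-.03,.2]),eef_rot=down(0))
X=ray2z(p,[(288/2+130,327/2+130),(560/2+130,320/2+130)],.028,st)[:,:2]
print("rail3 outer edge lat mm (15 = flush)",((X-POST[3])@U(OUT[3])*1000).round(1))
img=cv2.imread("pics/jigchk.png") # current: fit outer edge of rail3 by colour
st["tool_pos"]=np.array([.575,-.03,.22]);hsv=cv2.cvtColor(img,cv2.COLOR_BGR2HSV)
for s in (.02,.04,.06,.08,.1,.12):
    r=[]
    for lat in np.arange(.005,.03,.0005):
        u,v=proj(p,[*(POST[3]+s*U(LANE[3])+lat*U(OUT[3])),.028],st)[0];r.append(int(hsv[int(round(v)),int(round(u)),1]))
    r=np.array(r);print(s,"edge lat",.005+.0005*np.argmax(-np.diff(r)),r.max(),r.min())
E
```

```text
rail3 outer edge lat mm (15 = flush) [13.8 13.5]
0.02 edge lat 0.013500000000000002 172 4
0.04 edge lat 0.013000000000000001 170 8
0.06 edge lat 0.013500000000000002 172 8
0.08 edge lat 0.013000000000000001 174 6
0.1 edge lat 0.013500000000000002 172 6
0.12 edge lat 0.013000000000000001 171 8
```

Rail 3's outer edge runs exactly parallel to its lane, so it is flush. Handing in.

```bash
python3 -c "
from station import robot
print(robot.sign_off())"
```

```text
the job is handed in; nothing more can be done
None
```

The job is handed in: all three loose rails are on their posts, flush to the block and under the keepers, and the roller is mounted with the tailstock against its stop (about 49.5 of 50 mm travel measured).

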